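Start the balance's calibration with the setting stylus

TASK

Take the metal stylus out of its stand and use its tip to press the recessed button inside the round bezel on the balance's sloping front panel: gently push it fully down and keep it down for two seconds. Then put the stylus back upright in its stand, fully home, and leave it there. Do not press the button in the square bezel, do not force anything (the keys break at 20 N), and do not disturb the bottle, the cup or the funnel.

Things in the scene. Friction and masses are not known exactly. Their poses are not given: they have to be found in the camera images.
- balance: White balance, fixed, 300 (x) x 200 (y) mm. Origin: centre of underside; x from front to back, z up. Front panel (90 mm along the slope) rises 30 deg to the back: outward normal (-0.5, 0, 0.866), centre (-0.111, 0, 0.0575) m in this frame. Glass shield behind it, from x = -44 mm, 276 mm tall. Two key inserts 60 mm left and right of the panel's middle; either kind on either side.
- round_key: Fixed aluminium key insert, the one to use: ROUND raised bezel (outer diameter 38 mm, 5 mm proud of the panel) round a 14 mm round recess. Origin: centre of the recess mouth, level with the bezel's face. z is the panel's outward normal (the recess runs inwards along -z), x points up the slope to the back, y to the side.
- square_key: The other fixed key insert, with a SQUARE raised bezel (36 mm) round a 14 mm square recess. Not to be pressed. Same size, origin and axes as round_key.
- round_button (a joint): Travel (m) of the black spring button (12 mm diameter) inwards along the round recess: 0 = released, 0.005 = fully down; springs back. Starts to move at 1.5 N, 4.5 N fully down. Its face lies 4 to 16 mm below the recess mouth, different each time and not measured: find it by touch. The joint stops at 5 mm; pushing on only loads the key, which breaks at 20 N.
- square_button (a joint): The same for the button (12 mm square) in the square recess. Leave it at 0.
- stylus: Loose metal stylus, 116 mm long, 40 to 85 g. Origin: centre of the tip's end face; z from tip to handle (up while it stands in the stand). Round steel shank, 6 mm diameter, 0 to 50 mm; collar, 22 mm diameter, 50 to 54 mm; aluminium handle 14 x 14 mm square, 54 to 116 mm, its flats square to the x and y axes.
- stand: Grey block 56 x 56 x 60 mm, fixed to the bench, with an upright 13 mm round hole 55 mm deep in the middle of its top. The stylus stands in it shank down with its collar resting on the block's top, its tip then 10 mm above the bench. Origin: centre of its underside, z up.
- stand_hole (a point): Centre of the mouth of the stand's hole, on the top of the block, 60 mm above the bench.
- bottle: Amber glass bottle with black cap, 60 mm diameter, 110 mm tall, loose. Origin: centre of its underside. A bystander.
- cup: White paper cup, 64 mm rim diameter, 75 mm tall, loose. Origin: centre of its underside. A bystander.
- funnel: Red funnel standing on its wide mouth, 80 mm diameter, 95 mm tall, loose. Origin: centre of its underside. A bystander.
Not all that is in view belongs to the job. Of the things that look like the stylus, the smaller one is meant.

How it is judged:
By the outcome, as a careful person would: the job done as asked, in the order asked, and still so for the second after the job is handed in, with the robot touching nothing.
It also fails if it takes over 64 s, if anything falls off the work surface, if the arm or the gripper's body presses on something with over 40 N, if the wrist force passes 120 N, or if a joint passes its speed limit or range.

ROBOT

A 6-joint arm with a two-finger parallel gripper is mounted at the origin on the work surface. World frame = base frame: x ahead of the robot, y to its left, z up, the work surface at z = 0. Lengths are in mm, angles in degrees, forces in N, time in s.
With the tool pointing down it reaches from about 375 to 975 mm from the base axis. Payload 3.8 kg.
Tool frame: the origin (TCP) lies midway between the tips of the shut fingers; the grasp point (between the pads) lies 19 mm behind it; z points along the fingers, y is the line along which they close (so a half turn about z gives the same grasp; the last joint's range is limited). The gripper opens to 88 mm and grips with 3 to 60 N. Pads are 18 mm wide; open, the fingers measure 123 mm over their backs; the gripper's body (75 mm by 187 mm) begins 45 mm behind the grasp point.
Start: joints at [67.901, 15.12, 91.902, -0, 72.978, -2.114], TCP at [230.692, 634.349, 238.706] pointing down, gripper open.
Joint ranges: [-150.88, 150.88], [-54.13, 125.18], [17.81, 147.31], [-75.09, 255.09], [0, 152.58], [-146.25, 146.25]. Speed limits (degrees/s): [147.25, 147.25, 180, 180, 180, 180].

INTERFACE

Orientations are given as a 3x3 rotation matrix whose columns are the frame's x, y, z axes.
In Python, from plant import ctrl gives the robot as it stands. The module is installed in compiled form; this text tells all that it offers.
- The arm moves only by the shell command python3 -m inch 'ROWS'. ROWS is JSON, a list of rows, each an object of numbers: "tx", "ty", "tz": the shift along the tool's x, y, z in mm; "turn": the turn about the tool's z in rad; "hand": the opening, from 0 (shut) to 1 (fully open). In form: [{"tx": .., "ty": .., "tz": .., "turn": .., "hand": ..}, ...]. A call has 1 to 12 rows; each row shifts and turns the commanded pose from where the row before left it, along the tool's axes as they then stand; what a row does not reach is not made up. A row lasts 1/10 s, in which the tool goes at most 50 mm and 8.59 degrees, less where a joint would pass 70% of its speed; a pose out of reach is approached as far as the arm can. A call with a gripper value outside its range is refused whole. The fingers move at their own pace and stop on an object; the grip force is fixed at half the most. Time passes only in rows, so rows that do not move let the fingers close. It gives the time, the measured TCP pose, the force, the opening and the grip force at its end, in the units of the state.
- ctrl.read_state(): the state, without advancing time (a new reading comes with each control period).
- ctrl.get_image(name): name is "side" or "top" or "wrist"; returns (picture, depth): 420x560x3 uint8, red, green, blue; 420x560 float32, mm along the optical axis (not along the pixel's ray), 0 where there is no reading.
- ctrl.camera_info(name): a dict with "fovy" (degrees; the focal length in pixels is half the picture's height over the tangent of half this angle, whatever the lens; pixels are square), "cx", "cy" (the principal point, pixels), "position" and "orientation" of the camera in the world. Camera axes: x right, y up, looking along -z (the intrinsics and any distortion apply to the point x, -y, -z); pixel columns grow to the right and rows downward; lengths in mm; the calibration is good to about 2 mm. The wrist camera is an equidistant fisheye: a pixel r from the principal point sees the ray r / f radians off the axis. A picture is of the moment at which its call begins: read the wrist's pose just before it. camera_info takes no time and is no camera call; for the wrist camera it gives the pose at the moment of the call.
- ctrl.job_done(): hands the job in; it is judged then, once.
Trained networks look in the newest picture that a camera, given by its name, has taken for a name from the list of things; names that differ only in an ending like _2 or _b are one class to them, and where a whole thing is asked for, a point or a joint stands for the part that bears it (a point fixed in the world has none). Each returns a list of dicts, best first, with "confidence" (0 to 1); they miss things now and then, are a little off and sometimes report something else, mostly with a low value. They report only what shows in the picture. A call takes as long as a camera call. They do not tell look-alikes from the thing itself.
- ctrl.regions_of(camera, query): "mask" (420x560 bool, what is visible of it).
- ctrl.pinpoint(camera, query): "position" ([x, y, z] in mm, in world coordinates, good to about 4 mm: a listed point, or the origin of a listed thing).
The state is a dict: "clock": time; "joint_pos": joint angles; "joint_vel": joint speeds; "effort": joint torques, N m; "position": TCP position; "eef_rot": TCP orientation; "contact_force": force on the tool from outside, world axes, zero at the start; "moment": the same for the moment, N m; "gripper_width": finger opening in mm; "grasp_force": force on a finger pad.
Only numpy, scipy, OpenCV 4.12 (cv2) and the standard library are available. Lean on these libraries where they do the work, as an engineer would, in place of code of your own. Each camera call takes 0.05 s, during which the arm holds its last target. There are 200 camera calls.

## Working session

There is one attempt and no reset: what is moved stays moved. The work goes in short steps, Python scripts to look and compute and a shell command to move; the robot and the scene stay as the last step left them, time stands still between calls to the robot, and variables do not carry over. Pictures are saved under pics/ and viewed, at most 10 in all, crops included, and the job is handed in when it is done.

```bash
mkdir -p pics; cat > h.py <<'E'
import numpy as np, cv2
from plant import ctrl
def px2w(name,u,v,d,ci=None):
    ci=ci or ctrl.camera_info(name); f=210/np.tan(np.radians(ci['fovy']/2))
    x=(u-ci['cx'])/f; y=(v-ci['cy'])/f
    u,v,d=map(np.asarray,(u,v,d))
    if name=='wrist':
        r=np.hypot(x,y); k=np.where(r>1e-9,np.tan(r)/np.maximum(r,1e-9),1); x=x*k;y=y*k
    p=np.stack([x*d,-y*d,-d],-1)
    return p@np.array(ci['orientation']).T+np.array(ci['position'])
E
python3 - <<'E'
from h import *
np.set_printoptions(precision=1,suppress=True)
ims=[]
for n in('top','side'):
    a,d=ctrl.get_image(n); cv2.imwrite(f'pics/{n}.png',a[:,:,::-1]); np.save(n+'_d.npy',d)
    ci=ctrl.camera_info(n); print(n,ci)
    for q in('balance','round_key','square_key','stylus','stand','stand_hole','bottle','cup','funnel'):
        r=ctrl.pinpoint(n,q); print(q,[(np.array(o['position']),round(o['confidence'],2)) for o in r])
E
```

```text
top {'fovy': 56.11035828886733, 'cx': 280.81540249297296, 'cy': 215.27877960253622, 'position': array([539.5,   6.9, 880.8]), 'orientation': array([[-0.,  1., -0.],
       [-1., -0., -0.],
       [-0.,  0.,  1.]])}
balance [(array([700.8,   1.8,   1.7]), 0.6)]
round_key [(array([591.3, -60.3,  60.1]), 0.51)]
square_key [(array([583.8,  59.7,  65.6]), 0.67)]
stylus [(array([ 568.5, -236.4,    4.8]), 0.81), (array([ 485.1, -238.5,    8.5]), 0.62)]
stand [(array([ 485.1, -237.6,   -0.1]), 0.56), (array([436.2, 274.2,  -1. ]), 0.33)]
stand_hole [(array([ 484.3, -234.2,   54.6]), 0.7), (array([437.3, 273.9,  -2.9]), 0.52), (array([701.1,   0.1,   2.7]), 0.25)]
bottle [(array([ 569.7, -341.4,    1.9]), 0.59)]
cup [(array([438.2, 274.9,  -2.9]), 0.98), (array([ 484.2, -236.8,   54.2]), 0.38)]
funnel [(array([569.5, 347.3,   3.2]), 0.88), (array([ 482.2, -238.9,    0.5]), 0.39), (array([593.4, -61.6,  63.9]), 0.23)]
side {'fovy': 57.584909641768995, 'cx': 275.6395289605846, 'cy': 208.73921789723963, 'position': array([ 509.3, -652.9,  847.3]), 'orientation': array([[ 1. ,  0.1, -0.1],
       [-0.1,  0.8, -0.6],
       [-0. ,  0.7,  0.8]])}
balance [(array([699.3,   5. ,   1.6]), 0.69)]
round_key [(array([594.9, -61.3,  61.4]), 0.65)]
square_key [(array([587.5,  58. ,  64.3]), 0.56)]
stylus [(array([ 570.9, -239.7,    2.2]), 0.96), (array([ 483.6, -240. ,   12. ]), 0.68)]
stand [(array([ 485.5, -235.3,   -3.8]), 0.64)]
stand_hole [(array([ 482.4, -239.3,   60.2]), 0.94)]
bottle [(array([ 568.2, -344.7,   -2. ]), 0.55)]
cup [(array([442.6, 272.5,  -2. ]), 0.61)]
funnel [(array([569.8, 346.4,  -0.8]), 0.97)]
```

View pics/top.png

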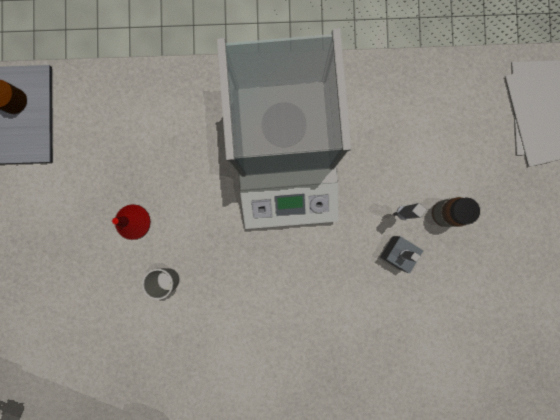

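View pics/side.png

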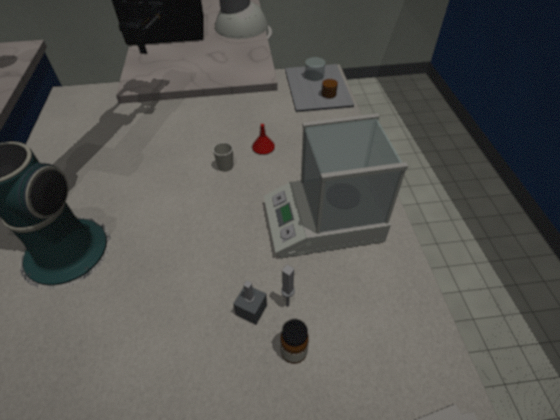

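Top: the balance is slightly yawed, with the round bezel at about (319,203) and the square one at (262,209). The stand is at (402,254). A larger free-standing look-alike is at (408,211) and the bottle at (460,211). I'll get the tool axes and make a closer crop.

```bash
python3 - <<'E'
from h import *
np.set_printoptions(precision=3,suppress=True)
s=ctrl.read_state(); print(s['eef_rot'],s['position'],s['gripper_width'],s['clock'],s['contact_force'])
a=cv2.imread('pics/side.png'); b=cv2.imread('pics/top.png')
A=cv2.resize(a[250:330,225:320],None,fx=4,fy=4,interpolation=3); B=cv2.resize(b[190:285,365:435],None,fx=4,fy=4,interpolation=3)
h=max(A.shape[0],B.shape[0]); P=lambda i:np.pad(i,((0,h-i.shape[0]),(0,0),(0,0)))
cv2.imwrite('pics/crop.png',np.hstack([P(A),P(B)]))
d=np.load('top_d.npy'); v,u=np.mgrid[0:420,0:560]; p=px2w('top',u,v,d)
# heights of stylus & lookalike
for n,c in(('stand',(484,-238)),('look',(570,-238))):
    m=(np.hypot(p[...,0]-c[0],p[...,1]-c[1])<35)&(d>0); z=p[...,2][m]; print(n,np.percentile(z,[50,80,90,97,100]), p[m&(p[...,2]>z.max()-8)].mean(0))
# panel fit
m=(p[...,0]>560)&(p[...,0]<640)&(abs(p[...,1])<95)&(p[...,2]>38)&(p[...,2]<85)&(d>0)
q=p[m]
for _ in range(6):
    c=q.mean(0); n=np.linalg.svd(q-c,full_matrices=0)[2][2]; n*=np.sign(n[2]); r=(q-c)@n; q=q[abs(r)<max(1.5,1.5*r.std())]
print('panel n',n,c,r.std(),len(q), 'yaw',np.degrees(np.arctan2(-n[1],-n[0])))
cv2.imwrite
E
```

```text
[[-0.94   0.342  0.   ]
 [ 0.342  0.94   0.   ]
 [ 0.     0.    -1.   ]] [230.68  634.361 238.72 ] 88.28554554595209 1.0 [-1.269  0.129  0.087]
stand [ 59.834  62.433  95.519 125.878 130.076] [ 482.353 -237.628  125.803]
look [  1.447 131.065 162.534 164.23  166.628] [ 569.11  -236.202  163.325]
panel n [-0.487 -0.025  0.873] [601.1    -2.485  64.274] 0.8264733248607763 1735 yaw 2.9734212636396258
```

View pics/crop.png

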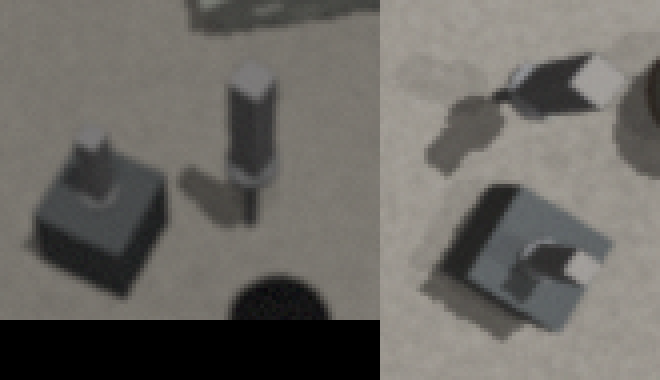

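```bash
R='x'; python3 -m inch '[{"tx":-26.8,"ty":-36.6,"hand":1},{"tx":-26.8,"ty":-36.6},{"tx":-26.8,"ty":-36.6},{"tx":-26.8,"ty":-36.6},{"tx":-26.8,"ty":-36.6},{"tx":-26.8,"ty":-36.6},{"tx":-26.8,"ty":-36.6},{"tx":-26.8,"ty":-36.6},{"tx":-26.8,"ty":-36.6},{"tx":-26.8,"ty":-36.6}]'
python3 -m inch '[{"tx":-26.8,"ty":-36.6,"hand":1},{"tx":-26.8,"ty":-36.6},{"tx":-26.8,"ty":-36.6},{"tx":-26.8,"ty":-36.6},{"tx":-26.8,"ty":-36.6},{"tx":-26.8,"ty":-36.6},{"tx":-26.8,"ty":-36.6},{"tx":-26.8,"ty":-36.6},{"tx":-26.8,"ty":-36.6},{"tx":-26.8,"ty":-36.6},{"tx":0}]'
python3 - <<'E'
from h import *
np.set_printoptions(precision=3,suppress=True)
s=ctrl.read_state(); print(s['joint_pos'],s['position'],s['contact_force'],s['clock'])
ci=ctrl.camera_info('wrist');a,d=ctrl.get_image('wrist'); cv2.imwrite('pics/w1.png',a[:,:,::-1])
np.savez('w1.npz',d=d,a=a,f=ci['fovy'],**{k:ci[k] for k in('cx','cy','position','orientation')})
print(ci)
for q in('stylus','stand_hole','stand'):
    print(q,[(np.array(o['position']),round(o['confidence'],2)) for o in ctrl.pinpoint('wrist',q)])
E
```

```text
[67.902 15.119 91.903  0.    72.976 -2.113] [230.68  634.361 238.72 ] [-1.269  0.129  0.087] 1.0
{'fovy': 65.70646984690485, 'cx': 282.9087391590059, 'cy': 208.71098080101032, 'position': array([163.185, 658.279, 384.192]), 'orientation': array([[ 0.342, -0.902, -0.263],
       [ 0.94 ,  0.328,  0.097],
       [-0.001, -0.28 ,  0.96 ]])}
stylus []
stand_hole []
stand []schema error: expected keys tx, ty, tz, turn, hand
schema error: expected keys tx, ty, tz, turn, hand
```

View pics/w1.png

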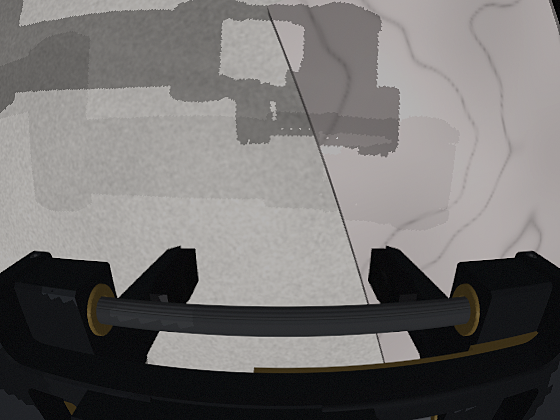

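```bash
python3 -m inch '[{"tx":-28.1,"ty":-34.9,"tz":0,"turn":0,"hand":1},{"tx":-28.1,"ty":-34.9,"tz":0,"turn":0,"hand":1},{"tx":-28.1,"ty":-34.9,"tz":0,"turn":0,"hand":1},{"tx":-28.1,"ty":-34.9,"tz":0,"turn":0,"hand":1},{"tx":-28.1,"ty":-34.9,"tz":0,"turn":0,"hand":1},{"tx":-28.1,"ty":-34.9,"tz":0,"turn":0,"hand":1},{"tx":-28.1,"ty":-34.9,"tz":0,"turn":0,"hand":1},{"tx":-28.1,"ty":-34.9,"tz":0,"turn":0,"hand":1},{"tx":-28.1,"ty":-34.9,"tz":0,"turn":0,"hand":1},{"tx":-28.1,"ty":-34.9,"tz":0,"turn":0,"hand":1},{"tx":-28.1,"ty":-34.9,"tz":0,"turn":0,"hand":1}]'
python3 -m inch '[{"tx":-28.1,"ty":-34.9,"tz":0,"turn":0,"hand":1},{"tx":-28.1,"ty":-34.9,"tz":0,"turn":0,"hand":1},{"tx":-28.1,"ty":-34.9,"tz":0,"turn":0,"hand":1},{"tx":-28.1,"ty":-34.9,"tz":0,"turn":0,"hand":1},{"tx":-28.1,"ty":-34.9,"tz":0,"turn":0,"hand":1},{"tx":-28.1,"ty":-34.9,"tz":0,"turn":0,"hand":1},{"tx":-28.1,"ty":-34.9,"tz":0,"turn":0,"hand":1},{"tx":-28.1,"ty":-34.9,"tz":0,"turn":0,"hand":1},{"tx":-28.1,"ty":-34.9,"tz":0,"turn":0,"hand":1},{"tx":-28.1,"ty":-34.9,"tz":0,"turn":0,"hand":1},{"tx":0,"ty":0,"tz":0,"turn":0,"hand":1},{"tx":0,"ty":0,"tz":0,"turn":0,"hand":1}]'
python3 - <<'E'
from h import *
np.set_printoptions(precision=3,suppress=True)
s=ctrl.read_state(); print(s['joint_pos'],s['position'],s['eef_rot'],s['contact_force'],s['clock'])
ci=ctrl.camera_info('wrist');a,d=ctrl.get_image('wrist'); cv2.imwrite('pics/w2.png',a[:,:,::-1])
for q in('stylus','stand_hole','stand'):
    print(q,[(np.array(o['position']),round(o['confidence'],2)) for o in ctrl.pinpoint('wrist',q)])
v,u=np.mgrid[0:420,0:560]; p=px2w('wrist',u,v,d,ci)
near=(np.hypot(p[...,0]-484,p[...,1]+238)<60)&(d>0)
for nm,lo,hi in(('handle top',120,134),('collar+block',57,66),('handle',70,120)):
    m=near&(p[...,2]>lo)&(p[...,2]<hi); q=p[m]
    if len(q)>5:
        r=cv2.minAreaRect(q[:,:2].astype(np.float32)); print(nm,len(q),q.mean(0),np.median(q[:,2]),r)
E
```

```text
clock: 2.3
position: [390.3, 166.3, 239.1]
eef_rot: [[-0.94, 0.341, 0.001], [0.341, 0.94, 0.0], [-0.001, 0.001, -1.0]]
contact_force: [0.4, -0.4, 0.2]
gripper_width: 87.9
grasp_force: 0.0
clock: 3.5
position: [534.6, -256.7, 238.2]
eef_rot: [[-0.939, 0.344, -0.001], [0.344, 0.939, 0.001], [0.001, 0.001, -1.0]]
contact_force: [-0.4, -0.7, 0.3]
gripper_width: 88.3
grasp_force: 0.0
[-28.074   6.368 102.253   0.026  71.449 -97.981] [ 534.563 -256.729  238.245] [[-0.939  0.344 -0.001]
 [ 0.344  0.939  0.001]
 [ 0.001  0.001 -1.   ]] [-0.377 -0.656  0.318] 3.5
stylus [(array([ 573.3, -236.9,    1.1]), 0.92)]
stand_hole [(array([ 479.9, -238.5,   59. ]), 0.73)]
stand [(array([ 485.2, -239.1,   -2.1]), 0.61)]
handle top 290 [ 484.384 -238.784  125.432] 125.45417465168276 ((484.4472961425781, -238.798095703125), (13.378734588623047, 13.713601112365723), 51.53862762451172)
collar+block 2812 [ 483.508 -238.671   59.634] 59.511040848398466 ((484.3293762207031, -238.86790466308594), (56.47877883911133, 56.94303512573242), 56.67360305786133)
handle 33 [ 478.639 -235.014   98.992] 99.23098558368133 ((478.6606140136719, -234.91256713867188), (12.339306831359863, 0.7535872459411621), 54.492305755615234)
```

View pics/w2.png

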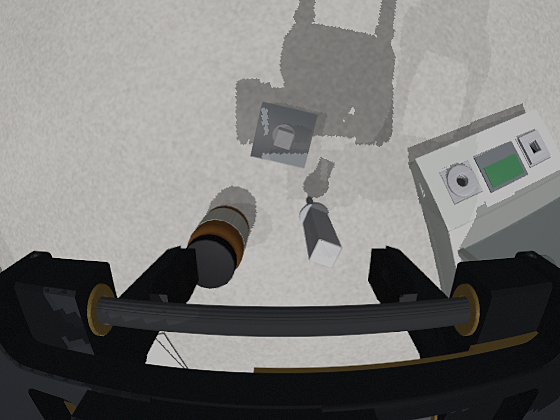

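```bash
python3 - <<'E'
from h import *
np.set_printoptions(precision=2,suppress=True)
ci=ctrl.camera_info('wrist');a,d=ctrl.get_image('wrist')
np.savez('w2.npz',d=d,a=a)
v,u=np.mgrid[0:420,0:560]; ct=ctrl.camera_info('top')
for nm,p,d in(('wrist',px2w('wrist',u,v,d,ci),d),('top',px2w('top',u,v,np.load('top_d.npy'),ct),np.load('top_d.npy'))):
    m=(p[...,0]>565)&(p[...,0]<635)&(abs(p[...,1])<95)&(p[...,2]>38)&(p[...,2]<90)&(d>0)
    q=p[m]
    for _ in range(12):
        c=q.mean(0); n=np.linalg.svd(q-c,full_matrices=0)[2][2]; n*=np.sign(n[2]); r=(q-c)@n; q=q[abs(r)<max(1.0,1.5*r.std())]
    print(nm,'n',n,c,r.std(),len(q),'yaw',np.degrees(np.arctan2(-n[1],-n[0])))
    h=(p-c)@n
    for k,c0 in(('round',(593,-61)),('square',(586,59))):
        s=(np.hypot(p[...,0]-c0[0],p[...,1]-c0[1])<32)&(abs(h-5)<1.7)&(d>0); Q=p[s]
        if len(Q)<10: print(k,'few',len(Q)); continue
        ex=np.array([n[2],0,-n[0]]);ex-=n*(ex@n);ex/=np.linalg.norm(ex);ey=np.cross(n,ex)
        xy=np.c_[(Q-c)@ex,(Q-c)@ey].astype(np.float32)
        cc,rad=cv2.minEnclosingCircle(xy); rr=cv2.minAreaRect(xy); o=c+ex*cc[0]+ey*cc[1]+5*n
        mid=(np.percentile(xy,1,0)+np.percentile(xy,99,0))/2
        print(k,len(Q),'mean',Q.mean(0),'circ',o,rad,'mid',c+ex*mid[0]+ey*mid[1]+5*n,'rect',rr[1],rr[2])
for q in('round_key','square_key'):
    print(q,[(np.array(o['position']),round(o['confidence'],2)) for o in ctrl.pinpoint('wrist',q)])
E
python3 -m inch '[{"tx":26.6,"ty":0,"tz":0,"turn":0.0,"hand":1},{"tx":26.7,"ty":-0.5,"tz":0,"turn":0.0,"hand":1},{"tx":0,"ty":0,"tz":0,"turn":0.14,"hand":1},{"tx":0,"ty":0,"tz":0,"turn":0.14,"hand":1},{"tx":0,"ty":0,"tz":30,"turn":0,"hand":1},{"tx":0,"ty":0,"tz":30,"turn":0,"hand":1},{"tx":0,"ty":0,"tz":0,"turn":0,"hand":1},{"tx":0,"ty":0,"tz":0,"turn":0,"hand":1}]'
```

```text
wrist n [-0.5  -0.02  0.87] [602.32 -15.71  62.42] 0.5116469066642146 3986 yaw 2.8541064901476743
round 615 mean [592.99 -65.01  61.21] circ [593.82 -56.35  62.15] 26.939224243164062 mid [592.82 -59.97  61.48] rect (53.20981216430664, 36.307464599609375) 72.20829010009766
square 506 mean [586.45  54.36  60.96] circ [587.37  55.08  61.64] 24.599315643310547 mid [586.4   54.9   61.08] rect (36.25368118286133, 38.13966751098633) 2.1888296604156494
top n [-0.48 -0.02  0.88] [605.45  -1.08  66.99] 0.5539295500007895 1104 yaw 2.876143173872536
round 145 mean [591.2  -63.06  62.63] circ [598.77 -56.89  67.5 ] 29.557661056518555 mid [590.58 -57.34  63.  ] rect (41.47801971435547, 56.21192169189453) 32.8756103515625
square 170 mean [586.52  55.89  63.55] circ [587.45  58.51  64.47] 27.637426376342773 mid [584.57  56.02  62.82] rect (43.64712905883789, 38.3008918762207) 2.445305347442627
round_key [(array([588.9, -65. ,  60.2]), 0.92)]
square_key [(array([588.7,  56.5,  66.8]), 0.57)]
clock: 4.65
position: [484.2, -237.7, 178.7]
eef_rot: [[-0.809, 0.588, -0.001], [0.588, 0.809, 0.001], [0.001, -0.0, -1.0]]
contact_force: [1.0, 1.2, -0.5]
gripper_width: 88.0
grasp_force: 0.0
```

```bash
python3 -m inch '[{"tx":-0.6,"ty":-0.8,"tz":30,"turn":0,"hand":1},{"tx":0,"ty":0,"tz":30,"turn":0,"hand":0.8},{"tx":0,"ty":0,"tz":20,"turn":0,"hand":0.6},{"tx":0,"ty":0,"tz":12.7,"turn":0,"hand":0.5},{"tx":0,"ty":0,"tz":0,"turn":0,"hand":0.3},{"tx":0,"ty":0,"tz":0,"turn":0,"hand":0},{"tx":0,"ty":0,"tz":0,"turn":0,"hand":0},{"tx":0,"ty":0,"tz":0,"turn":0,"hand":0},{"tx":0,"ty":0,"tz":0,"turn":0,"hand":0},{"tx":0,"ty":0,"tz":0,"turn":0,"hand":0},{"tx":0,"ty":0,"tz":0,"turn":0,"hand":0}]'
```

```text
clock: 5.75
position: [484.7, -239.4, 86.3]
eef_rot: [[-0.809, 0.588, 0.0], [0.588, 0.809, -0.0], [-0.0, 0.0, -1.0]]
contact_force: [-0.4, -0.3, 1.6]
gripper_width: 13.7
grasp_force: 30.0
```

```bash
python3 -m inch '[{"tx":0,"ty":0,"tz":-5,"turn":0,"hand":0},{"tx":0,"ty":0,"tz":-5,"turn":0,"hand":0},{"tx":0,"ty":0,"tz":0,"turn":-0.136,"hand":0},{"tx":0,"ty":0,"tz":0,"turn":-0.136,"hand":0},{"tx":0,"ty":0,"tz":0,"turn":-0.136,"hand":0},{"tx":0,"ty":0,"tz":0,"turn":-0.136,"hand":0},{"tx":0,"ty":0,"tz":0,"turn":-0.136,"hand":0},{"tx":0,"ty":0,"tz":0,"turn":0,"hand":0},{"tx":0,"ty":0,"tz":0,"turn":0,"hand":0}]'
```

```text
clock: 6.65
position: [484.6, -239.4, 96.3]
eef_rot: [[-0.999, -0.048, 0.0], [-0.048, 0.999, -0.0], [-0.0, -0.0, -1.0]]
contact_force: [0.3, -0.1, -0.2]
gripper_width: 14.0
grasp_force: 30.0
```

```bash
python3 -m inch '[{"tx":4,"ty":0,"tz":0,"turn":0,"hand":0},{"tx":4,"ty":0,"tz":0,"turn":0,"hand":0},{"tx":5,"ty":0,"tz":0,"turn":0,"hand":0},{"tx":4,"ty":0,"tz":-6,"turn":0,"hand":0},{"tx":4,"ty":0,"tz":-6,"turn":0,"hand":0},{"tx":4,"ty":0,"tz":-2.2,"turn":0,"hand":0},{"tx":4,"ty":0,"tz":-2.2,"turn":0,"hand":0},{"tx":0,"ty":0,"tz":0,"turn":0,"hand":0},{"tx":0,"ty":0,"tz":0,"turn":0,"hand":0}]'
```

```text
clock: 7.55
position: [456.7, -241.0, 113.5]
eef_rot: [[-0.999, -0.05, 0.003], [-0.05, 0.999, -0.001], [-0.003, -0.001, -1.0]]
contact_force: [2.2, 2.7, 2.8]
gripper_width: 14.2
grasp_force: 30.0
```

```bash
python3 -m inch '[{"tx":4,"ty":0,"tz":0,"turn":0,"hand":0},{"tx":3.5,"ty":0,"tz":0,"turn":0,"hand":0},{"tx":4,"ty":0,"tz":0,"turn":0,"hand":0},{"tx":4.5,"ty":0,"tz":0,"turn":0,"hand":0},{"tx":0,"ty":0,"tz":0,"turn":0,"hand":0},{"tx":0,"ty":0,"tz":0,"turn":0,"hand":0}]'
python3 - <<'E'
from h import *
a,d=ctrl.get_image('side'); b,e=ctrl.get_image('wrist')
A=cv2.resize(a[225:335,215:315],(400,440),interpolation=3); B=cv2.resize(b,(400,300))
cv2.imwrite('pics/t1.png',np.hstack([A,np.pad(B,((0,140),(0,0),(0,0)))])[:,:,::-1])
E
```

```text
clock: 8.15
position: [439.4, -241.7, 112.5]
eef_rot: [[-0.999, -0.051, -0.0], [-0.051, 0.999, -0.0], [0.0, 0.0, -1.0]]
contact_force: [1.5, 1.0, 2.6]
gripper_width: 13.9
grasp_force: 30.0
```

View pics/t1.png

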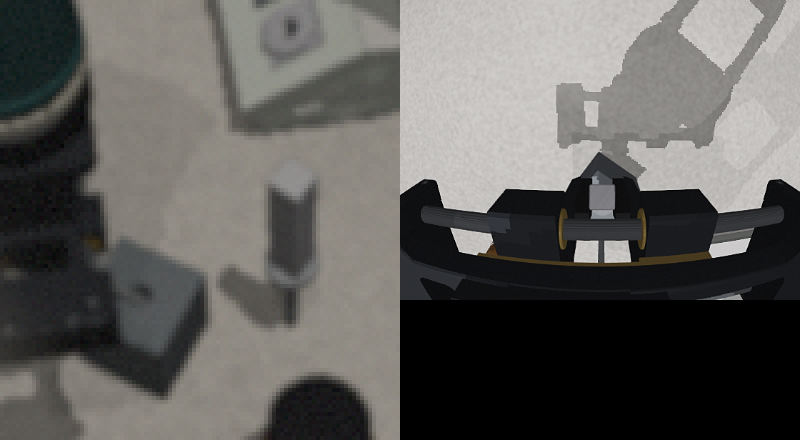

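```bash
python3 -m inch '[{"tx":5,"ty":0,"tz":-8.7,"turn":0,"hand":0},{"tx":7.5,"ty":0,"tz":-13,"turn":0,"hand":0},{"tx":7.5,"ty":0,"tz":-13,"turn":0,"hand":0},{"tx":0,"ty":0,"tz":-25,"turn":0,"hand":0},{"tx":0,"ty":0,"tz":-25,"turn":0,"hand":0},{"tx":0,"ty":0,"tz":0,"turn":0,"hand":0},{"tx":0,"ty":0,"tz":0,"turn":0,"hand":0}]'
cat > tilt.py <<'E'
from h import *
np.set_printoptions(precision=3,suppress=True)
s=ctrl.read_state(); ci=ctrl.camera_info('wrist'); b,e=ctrl.get_image('wrist')
v,u=np.mgrid[0:420,0:560]; p=px2w('wrist',u,v,e,ci); R=np.array(s['eef_rot'])
q=(p-np.array(s['position']))@R  # tool frame
m=(abs(q[...,1])<5)&(abs(q[...,0])<30)&(abs(q[...,2]+25)<45)&(e>0)
Q=q[m]; print('n',len(Q))
for k in range(3):
    if len(Q)<30: break
    best=None; rng=np.random.default_rng(0)
    for _ in range(300):
        t=Q[rng.choice(len(Q),3,False)]; n=np.cross(t[1]-t[0],t[2]-t[0]); L=np.linalg.norm(n)
        if L<5: continue
        n/=L; i=abs((Q-t[0])@n)<0.7
        if best is None or i.sum()>best.sum(): best=i
    c=Q[best].mean(0); n=np.linalg.svd(Q[best]-c,full_matrices=0)[2][2]; n*=np.sign(n[0]) or 1
    print(best.sum(),'c',c,'n',n,'ang xz',np.degrees(np.arctan2(n[2],n[0])), np.ptp(Q[best],axis=0)); Q=Q[~best]
E
python3 tilt.py
```

```text
clock: 8.95
position: [419.1, -243.0, 197.8]
eef_rot: [[-0.999, -0.051, 0.001], [-0.051, 0.999, -0.001], [-0.001, -0.001, -1.0]]
contact_force: [-0.5, -0.9, -0.5]
gripper_width: 13.1
grasp_force: 30.0
n 1019
650 c [ 12.75    0.051 -34.564] n [ 0.516 -0.006 -0.856] ang xz -58.907439038586475 [11.908  9.709  7.737]
132 c [ 11.979   0.219 -33.874] n [ 0.517 -0.009 -0.856] ang xz -58.86307561848584 [11.614  9.711  7.131]
119 c [ 12.975  -0.039 -35.607] n [ 0.526 -0.01  -0.85 ] ang xz -58.26931849418715 [10.823  9.543  7.243]
```

```bash
python3 -m inch '[{"tx":-23,"ty":33.8,"tz":0,"turn":0,"hand":0},{"tx":-23,"ty":33.8,"tz":0,"turn":0,"hand":0},{"tx":-23,"ty":33.8,"tz":0,"turn":0,"hand":0},{"tx":-23,"ty":33.8,"tz":0,"turn":0,"hand":0},{"tx":-23,"ty":33.8,"tz":0,"turn":0,"hand":0},{"tx":0,"ty":0,"tz":19,"turn":0,"hand":0},{"tx":0,"ty":0,"tz":19,"turn":0,"hand":0},{"tx":0,"ty":0,"tz":0,"turn":0,"hand":0},{"tx":0,"ty":0,"tz":0,"turn":0,"hand":0}]'
python3 tilt.py
python3 - <<'E'
from h import *
I={}
for n in('side','top','wrist'):
    ci=ctrl.camera_info(n);a,d=ctrl.get_image(n); np.savez(n+'_h.npz',a=a,d=d); I[n]=a
    np.save(n+'_ci.npy',ci,allow_pickle=True)
A=cv2.resize(I['side'][165:255,230:340],(440,360),interpolation=3); B=cv2.resize(I['top'][165:240,270:350],(360,338),interpolation=3)
cv2.imwrite('pics/h1.png',np.hstack([A,np.pad(B,((0,22),(0,0),(0,0)))])[:,:,::-1])
cv2.imwrite('pics/h2.png',I['wrist'][:,:,::-1])
E
```

```text
clock: 9.9
position: [524.3, -67.9, 157.5]
eef_rot: [[-0.999, -0.051, -0.004], [-0.051, 0.999, 0.001], [0.004, 0.001, -1.0]]
contact_force: [0.9, -0.9, 0.9]
gripper_width: 13.6
grasp_force: 30.0
n 1023
675 c [ 12.759   0.102 -34.54 ] n [ 0.527 -0.003 -0.85 ] ang xz -58.212189426677135 [11.746  9.688  8.156]
117 c [ 13.034   0.261 -35.538] n [ 0.532 -0.011 -0.847] ang xz -57.858523729306484 [10.99   9.543  7.292]
115 c [ 11.466  -0.198 -34.146] n [ 0.527 -0.002 -0.85 ] ang xz -58.176685763779524 [11.412  9.747  7.819]
```

View pics/h1.png

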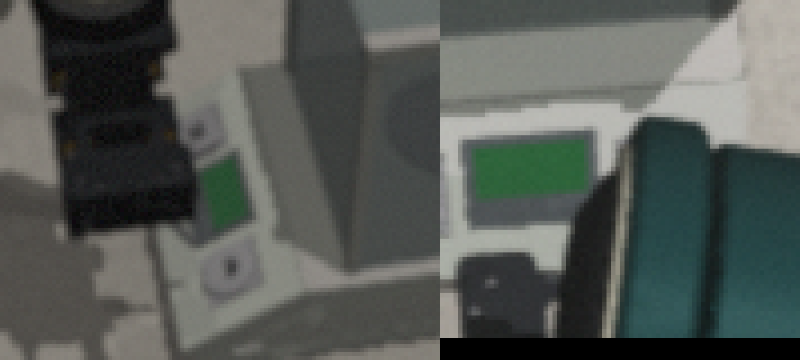

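View pics/h2.png

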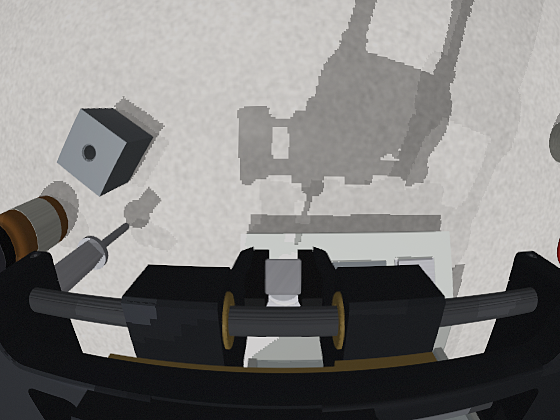

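```bash
cat >> h.py <<'E'
def proj(ci,P):
    f=210/np.tan(np.radians(ci['fovy']/2)); q=(np.asarray(P)-ci['position'])@np.array(ci['orientation'])
    return ci['cx']-f*q[...,0]/q[...,2], ci['cy']+f*q[...,1]/q[...,2], -q[...,2]
E
python3 - <<'E'
from h import *
np.set_printoptions(precision=1,suppress=True)
ci=np.load('side_ci.npy',allow_pickle=True).item(); z=np.load('side_h.npz'); a,d=z['a'],z['d']
tip=np.array([572.3,-65.5,94]); ax=np.array([-.52,-.027,.85])
for s in(0,25,50,95): print(s,proj(ci,tip+ax*s))
print('key',proj(ci,[592.9,-64.9,61.2]))
v,u=np.mgrid[0:420,0:560]; p=px2w('side',u,v,d,ci)
# points near predicted stylus axis
r=p-tip; s=r@ax; dist=np.linalg.norm(r-s[...,None]*ax,axis=-1); m=(d>0)&(dist<14)&(s>-15)&(s<60)
print('near axis',m.sum()); print(np.c_[u[m],v[m],p[m],s[m],dist[m]][:30])
# key via top-of-panel plane in side image
m=(p[...,0]>565)&(p[...,0]<635)&(abs(p[...,1])<95)&(p[...,2]>38)&(p[...,2]<90)&(d>0); q=p[m]
for _ in range(12):
    c=q.mean(0); n=np.linalg.svd(q-c,full_matrices=0)[2][2]; n*=np.sign(n[2]); rr=(q-c)@n; q=q[abs(rr)<max(1.0,1.5*rr.std())]
h=(p-c)@n; k=(np.hypot(p[...,0]-593,p[...,1]+63)<26)&(abs(h-5)<2)&(d>0); Q=p[k]
print('side panel',n,c,'key mean',Q.mean(0),len(Q),(np.percentile(Q,2,0)+np.percentile(Q,98,0))/2,np.ptp(Q,axis=0))
# stand hole by wrist
ci=np.load('wrist_ci.npy',allow_pickle=True).item(); z=np.load('wrist_h.npz'); p=px2w('wrist',u,v,z['d'],ci); g=z['a'].mean(2)
m=(np.hypot(p[...,0]-484,p[...,1]+238)<50)&(abs(p[...,2]-60)<3)&(z['d']>0); Q=p[m]
print('block',cv2.minAreaRect(Q[:,:2].astype(np.float32)),np.median(Q[:,2]))
print('px block',cv2.minAreaRect(np.c_[u[m],v[m]].astype(np.float32)))
w=(abs(u-89)<16)&(abs(v-152)<14)&(g<70); print('hole px',u[w].mean(),v[w].mean(),w.sum())
uu,vv=u[w].mean(),v[w].mean()
P1=px2w('wrist',uu,vv,100.,ci);o=np.array(ci['position']);t=(60-o[2])/(P1-o)[2];print('hole',o+t*(P1-o))
E
```

```text
0 (np.float64(278.08208344030504), np.float64(225.66115945889607), np.float64(956.4220729592992))
25 (np.float64(272.749302713587), np.float64(221.09498534775614), np.float64(939.028302635496))
50 (np.float64(267.215233602166), np.float64(216.3564587889525), np.float64(921.6345323116927))
95 (np.float64(256.70900530456703), np.float64(207.36053900213864), np.float64(890.3257457288471))
key (np.float64(286.1723390090225), np.float64(232.50591332278486), np.float64(983.0176623538241))
near axis 18
[[273.  219.  560.3 -63.6 120.2  28.4   4.3]
 [272.  221.  557.3 -67.7 117.8  28.1   1.5]
 [273.  221.  559.7 -69.1 119.2  28.1   3.7]
 [274.  221.  562.3 -67.2 116.3  24.2   3.3]
 [275.  221.  564.9 -65.7 114.1  20.9   4.2]
 [273.  222.  559.6 -68.4 114.4  24.    2.3]
 [274.  222.  562.2 -67.8 113.3  21.7   2.3]
 [275.  222.  564.7 -66.6 111.3  18.7   2.7]
 [276.  222.  567.5 -64.  107.6  14.    3.5]
 [275.  223.  564.3 -70.  111.7  19.3   4.7]
 [276.  223.  566.9 -69.3 110.4  16.8   5.2]
 [277.  223.  569.7 -66.  105.8  11.4   3.9]
 [276.  224.  567.1 -66.1 102.3   9.7   0.3]
 [277.  224.  569.3 -69.4 106.1  12.    5.2]
 [278.  224.  572.1 -66.  101.4   6.4   3.7]
 [277.  225.  569.5 -66.3  98.1   4.9   0.7]
 [278.  225.  571.9 -67.4  99.1   4.6   2.9]
 [279.  225.  574.6 -66.   96.9   1.3   3.5]]
side panel [-0.5 -0.   0.9] [606.6 -13.3  67. ] key mean [593.5 -64.4  63.4] 87 [593.5 -64.   64. ] [29.8 38.3 19.9]
block ((484.175048828125, -238.75257873535156), (58.16149139404297, 57.627132415771484), 57.23781967163086) 59.577864111910245
px block ((90.0, 152.0), (57.83250045776367, 71.0968246459961), 27.050596237182617)
hole px 89.33587786259542 152.14503816793894 131
hole [ 484.  -237.5   60. ]
```

```bash
python3 -m inch '[{"tx":-2.1,"ty":-0.2,"tz":-1.2,"turn":0,"hand":0},{"tx":-5.5,"ty":0,"tz":9.5,"turn":0,"hand":0},{"tx":-5.5,"ty":0,"tz":9.5,"turn":0,"hand":0},{"tx":-5.5,"ty":0,"tz":9.5,"turn":0,"hand":0},{"tx":0,"ty":0,"tz":0,"turn":0,"hand":0},{"tx":0,"ty":0,"tz":0,"turn":0,"hand":0},{"tx":0,"ty":0,"tz":0,"turn":0,"hand":0}]'
python3 -m inch '[{"tx":-1,"ty":0,"tz":1.7,"turn":0,"hand":0},{"tx":-1,"ty":0,"tz":1.7,"turn":0,"hand":0},{"tx":0,"ty":0,"tz":0,"turn":0,"hand":0},{"tx":0,"ty":0,"tz":0,"turn":0,"hand":0}]'
python3 -m inch '[{"tx":-1,"ty":0,"tz":1.7,"turn":0,"hand":0},{"tx":0,"ty":0,"tz":0,"turn":0,"hand":0},{"tx":0,"ty":0,"tz":0,"turn":0,"hand":0}]'
```

```text
clock: 10.8
position: [544.4, -67.3, 131.7]
eef_rot: [[-0.999, -0.051, -0.0], [-0.051, 0.999, -0.0], [0.0, 0.0, -1.0]]
contact_force: [0.3, -0.1, -0.2]
gripper_width: 13.5
grasp_force: 30.0
clock: 11.2
position: [546.4, -67.2, 128.5]
eef_rot: [[-0.999, -0.051, -0.0], [-0.051, 0.999, -0.0], [0.0, -0.0, -1.0]]
contact_force: [0.1, 0.0, -0.3]
gripper_width: 13.8
grasp_force: 30.0
clock: 11.5
position: [547.4, -67.1, 126.6]
eef_rot: [[-0.999, -0.051, -0.0], [-0.051, 0.999, 0.0], [0.0, 0.0, -1.0]]
contact_force: [0.0, 0.4, -0.5]
gripper_width: 13.6
grasp_force: 30.0
```

```bash
python3 - <<'E'
from h import *
ci=ctrl.camera_info('side');a,d=ctrl.get_image('side')
cv2.imwrite('pics/k1.png',cv2.resize(a[195:255,245:325],(640,480),interpolation=3)[:,:,::-1])
E
```

View pics/k1.png

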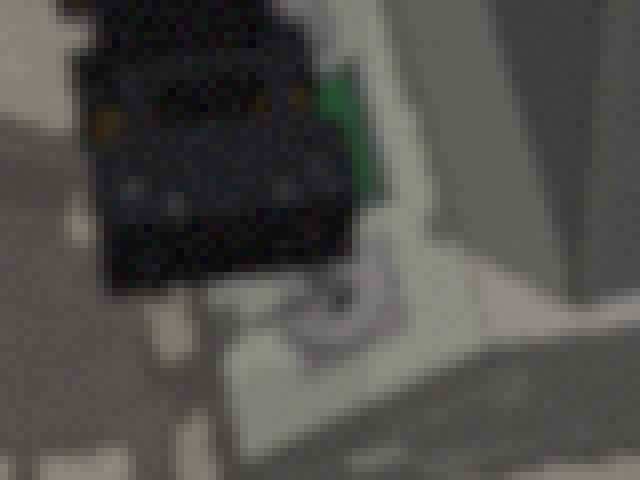

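```bash
python3 -m inch '[{"tx":1.7,"ty":0,"tz":1.0,"turn":0,"hand":0},{"tx":0,"ty":0,"tz":0,"turn":0,"hand":0},{"tx":0,"ty":0,"tz":0,"turn":0,"hand":0}]'
python3 -m inch '[{"tx":-0.5,"ty":0,"tz":0.9,"turn":0,"hand":0},{"tx":-0.5,"ty":0,"tz":0.9,"turn":0,"hand":0},{"tx":0,"ty":0,"tz":0,"turn":0,"hand":0},{"tx":0,"ty":0,"tz":0,"turn":0,"hand":0}]'
python3 -m inch '[{"tx":-0.5,"ty":0,"tz":0.9,"turn":0,"hand":0},{"tx":-0.5,"ty":0,"tz":0.9,"turn":0,"hand":0},{"tx":0,"ty":0,"tz":0,"turn":0,"hand":0},{"tx":0,"ty":0,"tz":0,"turn":0,"hand":0}]'
```

```text
clock: 11.85
position: [545.6, -67.2, 125.7]
eef_rot: [[-0.999, -0.051, -0.0], [-0.051, 0.999, 0.0], [0.0, 0.0, -1.0]]
contact_force: [-0.1, -0.1, -0.2]
gripper_width: 13.9
grasp_force: 30.0
clock: 12.25
position: [546.7, -67.1, 123.8]
eef_rot: [[-0.999, -0.051, -0.0], [-0.051, 0.999, 0.0], [0.0, 0.0, -1.0]]
contact_force: [-0.5, 0.2, -1.3]
gripper_width: 13.6
grasp_force: 30.0
clock: 12.65
position: [547.7, -67.1, 122.1]
eef_rot: [[-0.999, -0.051, -0.0], [-0.051, 0.999, 0.0], [0.0, 0.0, -1.0]]
contact_force: [0.7, -0.4, -0.8]
gripper_width: 13.8
grasp_force: 30.0
```

```bash
for i in 1; do python3 -m inch '[{"tx":-0.5,"ty":0,"tz":0.9,"turn":0,"hand":0},{"tx":0,"ty":0,"tz":0,"turn":0,"hand":0},{"tx":0,"ty":0,"tz":0,"turn":0,"hand":0}]'; done | grep -E "pos|contact"
python3 -m inch '[{"tx":-0.5,"ty":0,"tz":0.9,"turn":0,"hand":0},{"tx":0,"ty":0,"tz":0,"turn":0,"hand":0},{"tx":0,"ty":0,"tz":0,"turn":0,"hand":0}]'| grep -E "pos|contact"
python3 -m inch '[{"tx":-0.5,"ty":0,"tz":0.9,"turn":0,"hand":0},{"tx":0,"ty":0,"tz":0,"turn":0,"hand":0},{"tx":0,"ty":0,"tz":0,"turn":0,"hand":0}]'| grep -E "pos|contact"
```

```text
position: [548.2, -67.1, 121.2]
contact_force: [0.5, 0.7, -0.5]
position: [548.7, -67.0, 120.2]
contact_force: [-0.3, -0.4, -0.5]
position: [549.2, -67.0, 119.4]
contact_force: [-0.0, -0.3, -0.8]
```

```bash
python3 -m inch '[{"tx":-0.5,"ty":0,"tz":0.9,"turn":0,"hand":0},{"tx":0,"ty":0,"tz":0,"turn":0,"hand":0},{"tx":0,"ty":0,"tz":0,"turn":0,"hand":0}]'| grep -E "pos|contact"
python3 -m inch '[{"tx":-0.5,"ty":0,"tz":0.9,"turn":0,"hand":0},{"tx":0,"ty":0,"tz":0,"turn":0,"hand":0},{"tx":0,"ty":0,"tz":0,"turn":0,"hand":0}]'| grep -E "pos|contact"
python3 -m inch '[{"tx":-0.5,"ty":0,"tz":0.9,"turn":0,"hand":0},{"tx":0,"ty":0,"tz":0,"turn":0,"hand":0},{"tx":0,"ty":0,"tz":0,"turn":0,"hand":0}]'| grep -E "pos|contact"
```

```text
position: [549.7, -67.0, 118.6]
contact_force: [-1.1, 0.3, 0.3]
position: [550.1, -67.0, 117.6]
contact_force: [-0.7, -0.7, 1.4]
position: [550.6, -67.0, 116.7]
contact_force: [-1.0, 0.7, 2.1]
```

```bash
python3 -m inch '[{"tx":-0.5,"ty":0,"tz":0.9,"turn":0,"hand":0},{"tx":0,"ty":0,"tz":0,"turn":0,"hand":0},{"tx":0,"ty":0,"tz":0,"turn":0,"hand":0}]'| grep -E "pos|contact"
python3 -m inch '[{"tx":-0.5,"ty":0,"tz":0.9,"turn":0,"hand":0},{"tx":0,"ty":0,"tz":0,"turn":0,"hand":0},{"tx":0,"ty":0,"tz":0,"turn":0,"hand":0}]'| grep -E "pos|contact"
python3 -m inch '[{"tx":-0.4,"ty":0,"tz":0.7,"turn":0,"hand":0},{"tx":0,"ty":0,"tz":0,"turn":0,"hand":0},{"tx":0,"ty":0,"tz":0,"turn":0,"hand":0}]'| grep -E "pos|contact"
```

```text
position: [551.1, -66.9, 115.7]
contact_force: [-2.0, 0.2, 2.0]
position: [551.8, -66.9, 115.0]
contact_force: [-2.1, 0.6, 3.0]
position: [552.0, -66.9, 114.1]
contact_force: [-2.1, 0.3, 2.8]
```

```bash
python3 -m inch '[{"tx":-0.3,"ty":0,"tz":0.5,"turn":0,"hand":0},{"tx":0,"ty":0,"tz":0,"turn":0,"hand":0},{"tx":0,"ty":0,"tz":0,"turn":0,"hand":0}]'| grep -E "pos|contact"
python3 -m inch '[{"tx":-0.3,"ty":0,"tz":0.5,"turn":0,"hand":0},{"tx":0,"ty":0,"tz":0,"turn":0,"hand":0},{"tx":0,"ty":0,"tz":0,"turn":0,"hand":0}]'| grep -E "pos|contact"
```

```text
position: [552.4, -66.8, 113.7]
contact_force: [-3.1, 0.3, 4.4]
position: [552.6, -66.9, 113.6]
contact_force: [-3.6, 1.0, 6.5]
```

```bash
Z=1; python3 -m inch '[{"tx":0,"ty":0,"tz":0,"turn":0,"hand":0},{"tx":0,"ty":0,"tz":0,"turn":0,"hand":0},{"tx":0,"ty":0,"tz":0,"turn":0,"hand":0},{"tx":0,"ty":0,"tz":0,"turn":0,"hand":0},{"tx":0,"ty":0,"tz":0,"turn":0,"hand":0},{"tx":0,"ty":0,"tz":0,"turn":0,"hand":0}]'
```

```text
clock: 16.55
position: [552.6, -66.9, 113.5]
eef_rot: [[-0.999, -0.051, -0.0], [-0.051, 0.999, -0.0], [0.0, -0.0, -1.0]]
contact_force: [-3.2, 0.2, 5.8]
gripper_width: 14.0
grasp_force: 30.0
```

```bash
python3 -m inch '[{"tx":-0.15,"ty":0,"tz":0.25,"turn":0,"hand":0},{"tx":0,"ty":0,"tz":0,"turn":0,"hand":0},{"tx":0,"ty":0,"tz":0,"turn":0,"hand":0},{"tx":0,"ty":0,"tz":0,"turn":0,"hand":0},{"tx":0,"ty":0,"tz":0,"turn":0,"hand":0},{"tx":0,"ty":0,"tz":0,"turn":0,"hand":0},{"tx":0,"ty":0,"tz":0,"turn":0,"hand":0},{"tx":0,"ty":0,"tz":0,"turn":0,"hand":0},{"tx":0,"ty":0,"tz":0,"turn":0,"hand":0},{"tx":0,"ty":0,"tz":0,"turn":0,"hand":0},{"tx":0,"ty":0,"tz":0,"turn":0,"hand":0},{"tx":0,"ty":0,"tz":0,"turn":0,"hand":0}]'| grep -E "pos|contact"
python3 -m inch '[{"tx":0,"ty":0,"tz":0,"turn":0,"hand":0},{"tx":0,"ty":0,"tz":0,"turn":0,"hand":0},{"tx":0,"ty":0,"tz":0,"turn":0,"hand":0},{"tx":0,"ty":0,"tz":0,"turn":0,"hand":0},{"tx":0,"ty":0,"tz":0,"turn":0,"hand":0},{"tx":0,"ty":0,"tz":0,"turn":0,"hand":0},{"tx":0,"ty":0,"tz":0,"turn":0,"hand":0},{"tx":0,"ty":0,"tz":0,"turn":0,"hand":0},{"tx":0,"ty":0,"tz":0,"turn":0,"hand":0},{"tx":0,"ty":0,"tz":0,"turn":0,"hand":0},{"tx":0,"ty":0,"tz":0,"turn":0,"hand":0},{"tx":0,"ty":0,"tz":0,"turn":0,"hand":0}]'| grep -E "pos|contact|clock"
```

```text
position: [552.7, -66.9, 113.5]
contact_force: [-4.8, -1.1, 6.6]
clock: 18.95
position: [552.7, -66.9, 113.5]
contact_force: [-4.2, -1.1, 7.3]
```

```bash
python3 -m inch '[{"tx":2,"ty":0,"tz":-3.5,"turn":0,"hand":0},{"tx":4,"ty":0,"tz":-7,"turn":0,"hand":0},{"tx":10,"ty":0,"tz":-17.3,"turn":0,"hand":0},{"tx":10,"ty":0,"tz":-17.3,"turn":0,"hand":0},{"tx":5,"ty":0,"tz":-20,"turn":0,"hand":0},{"tx":0,"ty":0,"tz":-20,"turn":0,"hand":0},{"tx":0,"ty":0,"tz":0,"turn":0,"hand":0},{"tx":0,"ty":0,"tz":0,"turn":0,"hand":0},{"tx":0,"ty":0,"tz":0,"turn":0,"hand":0}]'
python3 tilt.py | head -2
python3 - <<'E'
from h import *
s=ctrl.read_state();print(s['position'])
E
```

```text
clock: 19.85
position: [521.2, -68.2, 196.7]
eef_rot: [[-0.999, -0.051, -0.002], [-0.051, 0.999, 0.0], [0.002, 0.0, -1.0]]
contact_force: [-0.1, -0.3, -0.7]
gripper_width: 13.6
grasp_force: 30.0
n 1022
691 c [ 12.594   0.083 -34.682] n [ 0.512 -0.005 -0.859] ang xz -59.235222714892835 [11.749  9.679  7.783]
[521.07888352 -68.20551963 196.52817733]
```

```bash
python3 -m inch '[{"tx":20.3,"ty":-33.6,"tz":0,"turn":0,"hand":0},{"tx":20.3,"ty":-33.6,"tz":0,"turn":0,"hand":0},{"tx":20.3,"ty":-33.6,"tz":0,"turn":0,"hand":0},{"tx":20.3,"ty":-33.7,"tz":0,"turn":0,"hand":0},{"tx":20.2,"ty":-33.7,"tz":0,"turn":0,"hand":0},{"tx":0,"ty":0,"tz":30,"turn":0,"hand":0},{"tx":0,"ty":0,"tz":31,"turn":0,"hand":0},{"tx":0,"ty":0,"tz":0,"turn":0,"hand":0},{"tx":0,"ty":0,"tz":0,"turn":0,"hand":0},{"tx":0,"ty":0,"tz":0,"turn":0,"hand":0}]'
python3 - <<'E'
from h import *
np.set_printoptions(precision=1,suppress=True)
s=ctrl.read_state();T=np.array(s['position']);print(T)
ci=ctrl.camera_info('side');a,d=ctrl.get_image('side')
v,u=np.mgrid[0:420,0:560]; p=px2w('side',u,v,d,ci)
ax=np.array([-.512,-.026,.859]); tip=T+[47.8,2.4,-64]; r=p-tip; q=r@ax; w=r-q[...,None]*ax; m=(d>0)&(np.linalg.norm(w,axis=-1)<9)&(q>-12)&(q<52)
print(tip,m.sum(),'e',np.mean(w[m]@[.859,0,.512]),'y',np.mean(w[m][:,1]),np.sort(q[m])[:6])
m=(np.hypot(p[...,0]-484,p[...,1]+238)<50)&(abs(p[...,2]-60)<3)&(d>0); print('block side',cv2.minAreaRect(p[m][:,:2].astype(np.float32)),np.median(p[m][:,2]))
c=(p[m]@ci['orientation'])*0
t=-(np.array(ci['position'])-tip);
E
```

```text
clock: 20.9
position: [430.2, -241.8, 138.1]
eef_rot: [[-0.999, -0.052, 0.001], [-0.052, 0.999, -0.001], [-0.001, -0.001, -1.0]]
contact_force: [-1.2, 0.7, -0.4]
gripper_width: 13.8
grasp_force: 30.0
[ 430.2 -241.8  138.1]
[ 478.  -239.4   74.1] 33 e 0.9777748784702003 y -0.26968965256247845 [-10.3  -9.8  -9.8   2.2   3.2   6. ]
block side ((484.4482727050781, -237.50990295410156), (56.7938232421875, 57.06059646606445), 58.017417907714844) 60.78362323266549
```

```bash
python3 -m inch '[{"tx":3.6,"ty":0.6,"tz":0,"turn":0,"hand":0},{"tx":-3,"ty":0,"tz":5,"turn":0,"hand":0},{"tx":-3,"ty":0,"tz":5,"turn":0,"hand":0},{"tx":0,"ty":0,"tz":0,"turn":0,"hand":0},{"tx":0,"ty":0,"tz":0,"turn":0,"hand":0},{"tx":0,"ty":0,"tz":0,"turn":0,"hand":0}]'
python3 -m inch '[{"tx":-1.5,"ty":0,"tz":2.5,"turn":0,"hand":0},{"tx":-1.5,"ty":0,"tz":2.5,"turn":0,"hand":0},{"tx":0,"ty":0,"tz":0,"turn":0,"hand":0},{"tx":0,"ty":0,"tz":0,"turn":0,"hand":0}]'
```

```text
clock: 21.55
position: [431.6, -240.8, 127.0]
eef_rot: [[-0.999, -0.051, -0.0], [-0.051, 0.999, 0.0], [0.0, 0.0, -1.0]]
contact_force: [1.0, -0.0, 0.1]
gripper_width: 13.8
grasp_force: 30.0
clock: 21.95
position: [434.8, -240.7, 122.0]
eef_rot: [[-0.999, -0.051, 0.0], [-0.051, 0.999, 0.0], [-0.0, 0.0, -1.0]]
contact_force: [-0.3, 0.4, -0.9]
gripper_width: 13.5
grasp_force: 30.0
```

```bash
python3 -m inch '[{"tx":-1.4,"ty":0,"tz":0,"turn":0,"hand":0},{"tx":-1.2,"ty":0,"tz":2,"turn":0,"hand":0},{"tx":-1.2,"ty":0,"tz":2,"turn":0,"hand":0},{"tx":0,"ty":0,"tz":0,"turn":0,"hand":0},{"tx":0,"ty":0,"tz":0,"turn":0,"hand":0}]'
python3 -m inch '[{"tx":-0.9,"ty":0,"tz":1.5,"turn":0,"hand":0},{"tx":-0.9,"ty":0,"tz":1.5,"turn":0,"hand":0},{"tx":0,"ty":0,"tz":0,"turn":0,"hand":0},{"tx":0,"ty":0,"tz":0,"turn":0,"hand":0}]'
```

```text
clock: 22.45
position: [438.3, -240.4, 117.9]
eef_rot: [[-0.999, -0.051, -0.0], [-0.051, 0.999, 0.0], [0.0, 0.0, -1.0]]
contact_force: [-0.1, -0.1, 0.4]
gripper_width: 13.9
grasp_force: 30.0
clock: 22.85
position: [440.1, -240.4, 115.0]
eef_rot: [[-0.999, -0.051, -0.0], [-0.051, 0.999, 0.0], [0.0, 0.0, -1.0]]
contact_force: [-0.2, 0.0, -1.2]
gripper_width: 14.1
grasp_force: 30.0
```

```bash
python3 -m inch '[{"tx":-4.2,"ty":0,"tz":-2.2,"turn":0,"hand":0},{"tx":-4.2,"ty":0,"tz":-2,"turn":0,"hand":0},{"tx":-3.9,"ty":0,"tz":-1.5,"turn":0,"hand":0},{"tx":-3.9,"ty":0,"tz":-1.4,"turn":0,"hand":0},{"tx":0,"ty":0,"tz":0,"turn":0,"hand":0},{"tx":0,"ty":0,"tz":0,"turn":0,"hand":0}]'
python3 -m inch '[{"tx":-4,"ty":0,"tz":-0.9,"turn":0,"hand":0},{"tx":-4,"ty":0,"tz":-0.8,"turn":0,"hand":0},{"tx":-4.1,"ty":0,"tz":0,"turn":0,"hand":0},{"tx":-4.1,"ty":0,"tz":0,"turn":0,"hand":0},{"tx":0,"ty":0,"tz":0,"turn":0,"hand":0},{"tx":0,"ty":0,"tz":0,"turn":0,"hand":0}]'
python3 tilt.py
```

```text
clock: 23.45
position: [456.6, -239.6, 122.4]
eef_rot: [[-0.999, -0.051, 0.0], [-0.051, 0.999, -0.0], [-0.0, -0.0, -1.0]]
contact_force: [-3.6, 1.2, 1.7]
gripper_width: 13.5
grasp_force: 30.0
clock: 24.05
position: [473.0, -238.8, 123.7]
eef_rot: [[-0.999, -0.051, 0.001], [-0.051, 0.999, -0.0], [-0.001, -0.0, -1.0]]
contact_force: [-1.6, 0.7, 0.8]
gripper_width: 13.7
grasp_force: 30.0
n 1384
823 c [  7.718   0.013 -15.492] n [ 0.985 -0.001  0.171] ang xz 9.871005823832258 [10.291  9.938 58.494]
419 c [  6.391   0.108 -38.22 ] n [ 0.189 -0.008 -0.982] ang xz -79.10196199747907 [8.844 9.678 2.819]
70 c [  5.313  -0.2   -37.392] n [ 0.181 -0.007 -0.984] ang xz -79.58913740041784 [9.018 9.688 2.066]
```

```bash
python3 -m inch '[{"tx":-4,"ty":0,"tz":0,"turn":0,"hand":0},{"tx":-4,"ty":0,"tz":0,"turn":0,"hand":0},{"tx":-4,"ty":0,"tz":0,"turn":0,"hand":0},{"tx":-4,"ty":0,"tz":0,"turn":0,"hand":0},{"tx":0,"ty":0,"tz":0,"turn":0,"hand":0},{"tx":0,"ty":0,"tz":0,"turn":0,"hand":0}]'
python3 tilt.py
```

```text
clock: 24.7
position: [489.0, -237.9, 123.9]
eef_rot: [[-0.999, -0.051, 0.001], [-0.051, 0.999, -0.0], [-0.001, -0.0, -1.0]]
contact_force: [-2.3, 1.0, 1.5]
gripper_width: 13.4
grasp_force: 30.0
n 1580
1299 c [  7.423   0.001 -15.351] n [ 1.     0.004 -0.009] ang xz -0.5240760815002712 [ 1.825  9.99  60.326]
210 c [  4.256   0.095 -39.03 ] n [0.115 0.031 0.993] ang xz 83.42157592062536 [6.911 9.656 1.974]
30 c [  5.772  -0.043 -33.719] n [ 0.979  0.064 -0.192] ang xz -11.096288991073903 [ 4.766  9.803 22.992]
```

```bash
python3 -m inch '[{"tx":2.2,"ty":-0.2,"tz":0,"turn":0,"hand":0},{"tx":2.2,"ty":-0.2,"tz":0,"turn":0,"hand":0},{"tx":0,"ty":0,"tz":0,"turn":0,"hand":0},{"tx":0,"ty":0,"tz":5,"turn":0,"hand":0},{"tx":0,"ty":0,"tz":5,"turn":0,"hand":0},{"tx":0,"ty":0,"tz":0,"turn":0,"hand":0},{"tx":0,"ty":0,"tz":0,"turn":0,"hand":0}]'
python3 -m inch '[{"tx":0,"ty":0,"tz":6,"turn":0,"hand":0},{"tx":0,"ty":0,"tz":6,"turn":0,"hand":0},{"tx":0,"ty":0,"tz":6,"turn":0,"hand":0},{"tx":0,"ty":0,"tz":4,"turn":0,"hand":0},{"tx":0,"ty":0,"tz":0,"turn":0,"hand":0},{"tx":0,"ty":0,"tz":0,"turn":0,"hand":0}]'
```

```text
clock: 25.45
position: [483.9, -238.4, 113.4]
eef_rot: [[-0.999, -0.051, -0.001], [-0.051, 0.999, 0.0], [0.001, 0.0, -1.0]]
contact_force: [0.5, 0.3, -0.5]
gripper_width: 13.7
grasp_force: 30.0
clock: 26.05
position: [484.0, -238.5, 91.6]
eef_rot: [[-0.999, -0.051, -0.0], [-0.051, 0.999, 0.0], [0.0, 0.0, -1.0]]
contact_force: [0.9, 0.3, 0.7]
gripper_width: 13.4
grasp_force: 30.0
```

```bash
python3 -m inch '[{"tx":0,"ty":0,"tz":2,"turn":0,"hand":0},{"tx":0,"ty":0,"tz":1.5,"turn":0,"hand":0},{"tx":0,"ty":0,"tz":0,"turn":0,"hand":0},{"tx":0,"ty":0,"tz":0,"turn":0,"hand":0}]'|grep -E "pos|cont"
python3 -m inch '[{"tx":0,"ty":0,"tz":1,"turn":0,"hand":0},{"tx":0,"ty":0,"tz":0,"turn":0,"hand":0},{"tx":0,"ty":0,"tz":0,"turn":0,"hand":0}]'|grep -E "pos|cont"
python3 -m inch '[{"tx":0,"ty":0,"tz":0.7,"turn":0,"hand":0},{"tx":0,"ty":0,"tz":0,"turn":0,"hand":0},{"tx":0,"ty":0,"tz":0,"turn":0,"hand":0}]'|grep -E "pos|cont"
```

```text
position: [484.1, -238.6, 88.4]
contact_force: [0.2, -0.5, -0.5]
position: [484.1, -238.6, 87.4]
contact_force: [-0.2, 0.5, -0.6]
position: [484.1, -238.5, 86.6]
contact_force: [0.2, -0.3, -0.9]
```

Near home with no load, so I'll keep going until the collar touches.

```bash
python3 -m inch '[{"tx":0,"ty":0,"tz":0.7,"turn":0,"hand":0},{"tx":0,"ty":0,"tz":0,"turn":0,"hand":0},{"tx":0,"ty":0,"tz":0,"turn":0,"hand":0}]'|grep -E "pos|cont"
python3 -m inch '[{"tx":0,"ty":0,"tz":0.7,"turn":0,"hand":0},{"tx":0,"ty":0,"tz":0,"turn":0,"hand":0},{"tx":0,"ty":0,"tz":0,"turn":0,"hand":0}]'|grep -E "pos|cont"
python3 tilt.py
```

```text
position: [484.3, -238.6, 86.3]
contact_force: [-0.8, 1.0, 3.9]
position: [484.4, -238.6, 86.3]
contact_force: [-2.5, 1.3, 7.5]
n 1567
1277 c [  7.463  -0.003 -15.472] n [ 1.    -0.004 -0.005] ang xz -0.3124713116791707 [ 1.731  9.993 60.265]
214 c [  4.346   0.145 -39.046] n [ 0.004 -0.011  1.   ] ang xz 89.7678653738689 [6.542 9.659 1.503]
30 c [  4.488   0.463 -38.975] n [ 0.485 -0.051  0.873] ang xz 60.928976703819345 [4.759 9.45  2.45 ]
```

```bash
python3 -m inch '[{"tx":0,"ty":0,"tz":-0.8,"turn":0,"hand":0},{"tx":0,"ty":0,"tz":0,"turn":0,"hand":0.2},{"tx":0,"ty":0,"tz":0,"turn":0,"hand":0.3},{"tx":0,"ty":0,"tz":0,"turn":0,"hand":0.5},{"tx":0,"ty":0,"tz":0,"turn":0,"hand":0.5},{"tx":0,"ty":0,"tz":0,"turn":0,"hand":0.5},{"tx":0,"ty":0,"tz":-10,"turn":0,"hand":0.5},{"tx":0,"ty":0,"tz":-30,"turn":0,"hand":0.5},{"tx":0,"ty":0,"tz":-40,"turn":0,"hand":0.5},{"tx":0,"ty":0,"tz":-40,"turn":0,"hand":0.5},{"tx":0,"ty":0,"tz":-40,"turn":0,"hand":0.5}]'
python3 -m inch '[{"tx":-40,"ty":0,"tz":0,"turn":0,"hand":0.5},{"tx":-40,"ty":0,"tz":0,"turn":0,"hand":0.5},{"tx":0,"ty":0,"tz":0,"turn":0,"hand":0.5},{"tx":0,"ty":0,"tz":0,"turn":0,"hand":0.5},{"tx":0,"ty":0,"tz":0,"turn":0,"hand":0.5}]' | grep -E "clock|pos"
python3 - <<'E'
from h import *
ci=ctrl.camera_info('wrist');a,d=ctrl.get_image('wrist'); cv2.imwrite('pics/end.png',a[:,:,::-1])
v,u=np.mgrid[0:420,0:560]; p=px2w('wrist',u,v,d,ci)
m=(np.hypot(p[...,0]-484,p[...,1]+238)<40)&(d>0)
for lo,hi in((118,140),(57,66)):
    q=p[m&(p[...,2]>lo)&(p[...,2]<hi)]; print(len(q),q.mean(0),cv2.minAreaRect(q[:,:2].astype(np.float32)))
for n in('bottle','cup','funnel'):
    ctrl.get_image('top'); print(n,[np.round(o['position']) for o in ctrl.pinpoint('top',n)][:1])
E
```

```text
clock: 28.8
position: [484.0, -238.5, 248.3]
eef_rot: [[-0.999, -0.051, 0.0], [-0.051, 0.999, -0.0], [-0.0, -0.0, -1.0]]
contact_force: [0.1, -0.3, -0.3]
gripper_width: 44.2
grasp_force: 0.0
clock: 29.3
position: [563.1, -234.3, 245.9]
282 [ 484.20396752 -239.33381658  125.31000078] ((484.28131103515625, -239.28799438476562), (13.167620658874512, 12.978815078735352), 2.954599380493164)
2732 [ 484.32429027 -238.74615447   59.62845648] ((484.1679992675781, -238.70538330078125), (56.64991760253906, 56.68838119506836), 56.88489532470703)
bottle [array([ 568., -344.,    4.])]
cup [array([437., 276.,  -3.])]
funnel [array([570., 347.,   4.])]
```

View pics/end.png

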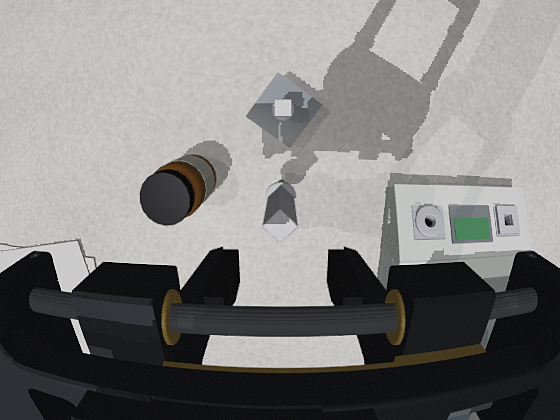

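The stylus stands upright in its stand at (283,107), with its top at 125.3 mm as at the start. The bottle, cup, funnel and look-alike have not moved, and the robot is clear.

```bash
python3 -c "
from plant import ctrl
print(ctrl.job_done())"
```

```text
the job is handed in; nothing more can be done
None
```

The job is handed in: I pressed the round-bezel button to its stop and held it down over 2 s (about 8.5 N at most). The stylus is back upright and fully home in its stand, I never touched the square button, and the bottle, cup and funnel have not moved.

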